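# Close the buckle in its flip frame and turn the frame over

## Robot

A 6-joint arm with a two-finger parallel gripper is mounted at the origin on the work surface. World frame = base frame: x ahead of the robot, y to its left, z up, the work surface at z = 0. Lengths are in m, angles in rad, forces in N, time in s.
With the tool pointing down it reaches from about 0.35 to 0.975 m from the base axis. Payload 4.9 kg.
Tool frame: the origin (TCP) lies at the very end of the fingers, on their centre line; the grasp point (between the pads) lies 19 mm behind it; z points along the fingers, y is the line along which they close (so a half turn about z gives the same grasp; the last joint's range is limited). The gripper opens to 85 mm and grips with 20 to 120 N. Pads are 22 mm wide; open, the fingers measure 114 mm over their backs; the gripper's body (76 mm by 85 mm) begins 54 mm behind the grasp point. The pads swing forward as they close: fully open they stand 13 mm farther back than shut.
Start: joints at [1.089, 0.053, 1.613, -0, 1.476, -0.119], TCP at [0.222, 0.584, 0.231] pointing down, gripper open.
Joint ranges: [-3.01, 3.01], [-1.01, 2.22], [0.06, 2.58], [-1.02, 4.17], [0.09, 2.62], [-3.14, 3.14]. Speed limits (rad/s): [2.57, 2.57, 3.14, 3.14, 3.14, 3.14].

## Interface

Orientations are given as a rotation vector (axis times angle).
In Python, from station import ctrl gives the robot as it stands. The module is installed in compiled form; this text tells all that it offers.
- The arm moves only by the tool jog_arm, never from a script. Its argument "steps" is a list of rows, each an object with "delta_rot": the turn, a rotation vector about the tool's x, y, z in degrees, a list of three; "linear": the shift along the tool's x, y, z in m, a list of three; "grip": the finger opening in m, from 0 to 0.0854. In form: [{"delta_rot": [rx, ry, rz], "linear": [x, y, z], "grip": grip}, ...]. A call has 1 to 10 rows; each row shifts and turns the commanded pose from where the row before left it, along the tool's axes as they then stand; what a row does not reach is not made up. A row lasts 1/10 s, in which the tool goes at most 50 mm and 8.59 degrees, less where a joint would pass 70% of its speed; a pose out of reach is approached as far as the arm can. A call with a gripper value outside its range is refused whole. The fingers move at their own pace and stop on an object; "newtons" is the grip in N (left out, the last holds). Time passes only in rows, so rows that do not move let the fingers close. It gives the time, the measured TCP pose, the force, the opening and the grip force at its end, in the units of the state.
- ctrl.get_obs(): the state, without advancing time (a new reading comes with each control period).
- ctrl.get_image(name): name is "side" or "top" or "wrist"; returns (picture, depth): 420x560x3 uint8, red, green, blue; 420x560 float32, m along the optical axis (not along the pixel's ray), 0 where there is no reading.
- ctrl.camera_info(name): a dict with "camera_matrix" (3x3 intrinsics, pixels), "R" (3x3) and "t" (3): a world point X has camera coordinates R X + t; the wrist camera has in their place "T_tool_cam" (4x4, takes a point from camera to tool coordinates, whose origin is the TCP and whose axes are the flange's). Camera axes: x right, y down, z forward; pixel columns grow to the right and rows downward; lengths in m; the calibration is good to about 2 mm. A picture is of the moment at which its call begins: read the wrist's pose just before it. camera_info takes no time and is no camera call.
- ctrl.finish_job(): hands the job in; it is judged then, once.
The state is a dict: "t": time; "q": joint angles; "dq": joint speeds; "effort": joint torques, N m; "tool_pos": TCP position; "tool_rot": TCP orientation; "contact_force": force on the tool from outside, world axes, zero at the start; "wrist_torque": the same for the moment, N m; "opening": finger opening in m; "grip_force": force on a finger pad.
Only numpy, scipy, OpenCV 4.12 (cv2) and the standard library are available. Lean on these libraries where they do the work, as an engineer would, in place of code of your own. Each camera call takes 0.05 s, during which the arm holds its last target. There are 200 camera calls.

## Task

The front of the belt buckle is finished and its back comes next. Close the blue lid of the flip frame over the buckle that lies in it, then turn the whole shut frame over and leave it lying upside down, flat and wholly on the green pad, with the lid still shut and the buckle inside. Keep it shut while you turn it, set it down without letting it drop or topple over, and leave the other things on the bench where they are.

Things in the scene. Friction and masses are not known exactly. Their poses are not given: they have to be found in the camera images.
- holder: Flip frame, a loose clamshell: aluminium tray 20 mm high with a window in its floor, and a blue lid frame 14 mm thick hinged to it; about 0.5 kg with lid and buckle. Shut, it is 104 long (x) x 58 wide (y) x 34 mm thick (z), its sides flat and flush: it also stands on either end. Origin: centre of the tray's underside; +x towards the hinge end, z out through the lid side (down when turned over).
- holder_mid (a point): Centre of the shut flip frame, 17 mm above the tray's underside (in the tray's pocket while the lid is open). Axes as holder: +x towards the hinge end, y across the 58 mm width, z out through the lid side. The frame is sturdy: it may be gripped firmly across its width (tray and lid are equally wide).
- holder_hinge (a point): Point on the hinge axis, in the middle of the hinge end of the tray (52 mm along the frame's +x from its centre), 20 mm above the tray's underside. The axis runs along the frame's y, straight through with nothing protruding.
- lid (a joint): Lid angle: 0 = shut flat on the tray, grows as it opens, 1.57 = standing upright over the hinge end, at most 2.1. The hinge is stiff (about 0.13 N m): the lid stays where it is left and also stays shut when the frame is upside down. No latch.
- lid_edge (a point): Middle of the lid's free edge (the edge away from the hinge), half-way through the lid's 14 mm thickness, 104 mm from the hinge axis. When shut it lies at the frame's -x end, 27 mm above the tray's underside. Its axes are the frame's when shut and turn with the lid.
- buckle_mid (a point): Brass belt buckle plate, 80 x 40 x 8 mm, 0.12 kg, lying loose in the tray's pocket (88 x 47 mm, 11 mm deep, floor 9 mm above the underside). Point at its centre; x along its length, y across, z to its finished front side.
- pad_top (a point): Green square bench pad fixed to the bench, 160 x 160 mm, 4 mm thick. Point at the centre of its top, axes along its sides.
- graver_a: Loose graver, 130 mm long, wooden handle, steel blade, lying between the frame and the pad. Bystander.
- graver_b: Loose graver, 130 mm long, pale wooden handle, lying beyond the frame and the pad. Bystander.
- calipers: Loose steel calipers, 120 x 50 x 10 mm, lying flat. Bystander.
- hammer: Loose hammer, 200 mm long, lying flat. Bystander.
- dish: Loose white bowl, 90 mm across, 30 mm high. Bystander.
- bangle: Loose brass bangle, 68 mm across, 12 mm high, lying flat. Bystander.
- oil_jar: Loose amber glass jar, 60 mm across, 75 mm high, standing. Bystander.
- oilstone: Loose grey oilstone, 60 x 150 x 22 mm, lying flat. Bystander.

How it is judged:
By the outcome, as a careful person would: the job done as asked, in the order asked, and still so for the second after the job is handed in, with the robot touching nothing.
It also fails if it takes over 72 s, if anything falls off the work surface, if the arm or the gripper's body presses on something with over 40 N, if the wrist force passes 120 N, or if a joint passes its speed limit or range.

## Working session

There is one attempt and no reset: what is moved stays moved. The work goes in short steps, Python scripts to look and compute and a tool call to move; the robot and the scene stay as the last step left them, time stands still between calls to the robot, and variables do not carry over. Pictures are saved under pics/ and viewed, at most 11 in all, crops included, and the job is handed in when it is done.

Besides the shell and the picture viewer there is one more tool, called after "Call:" as a command line: name --argument value ..., lists and objects as JSON in quotes. jog_arm: Moves the arm, as the interface text tells. Its arguments: {"type":"object","properties":{"steps":{"type":"array"},"newtons":{"type":"number"}},"required":["steps"]}

```bash
mkdir -p pics; python3 - <<'E'
from station import ctrl
import cv2,numpy as np
for n in ["top","side"]:
    p,d=ctrl.get_image(n); cv2.imwrite(f"pics/{n}0.png",cv2.cvtColor(p,cv2.COLOR_RGB2BGR)); np.save(f"pics/{n}0.npy",d)
    print(n,{k:np.round(v,4).tolist() for k,v in ctrl.camera_info(n).items() if k!='x'})
print({k:np.round(v,4).tolist() for k,v in ctrl.camera_info('wrist').items()})
print(ctrl.get_obs())
E
```

```text
top {'camera_matrix': [[543.2674, 0.0, 281.4854], [0.0, 543.2674, 205.1361], [0.0, 0.0, 1.0]], 'R': [[-0.014, -0.9998, 0.0164], [-0.996, 0.0125, -0.0889], [0.0887, -0.0176, -0.9959]], 't': [-0.0292, 0.5886, 1.3386]}
side {'camera_matrix': [[454.9977, 0.0, 277.621], [0.0, 454.9977, 209.235], [0.0, 0.0, 1.0]], 'R': [[0.7732, -0.6342, 0.002], [-0.4202, -0.5147, -0.7473], [0.475, 0.577, -0.6644]], 't': [-0.4651, 0.2657, 0.9641]}
{'camera_matrix': [[318.7995, 0.0, 280.769], [0.0, 318.7995, 204.8022], [0.0, 0.0, 1.0]], 'T_tool_cam': [[0.0006, -0.9613, -0.2755, 0.0685], [1.0, 0.0005, 0.0003, 0.0005], [-0.0002, -0.2755, 0.9613, -0.1422], [0.0, 0.0, 0.0, 1.0]]}
{'t': 0.1, 'q': array([ 1.08901279e+00,  5.32886760e-02,  1.61417588e+00, -7.74450110e-06,
        1.47597904e+00, -1.18984782e-01]), 'dq': array([-0.00033486,  0.00019495, -0.00489704, -0.00093078,  0.00176524,
       -0.00076361]), 'effort': array([ 6.84452461e-04, -3.94901240e+01, -3.71363246e+01, -1.49529865e-04,
        3.90642526e-03, -1.05353601e-05]), 'tool_pos': array([0.2215362 , 0.58381454, 0.23017583]), 'tool_rot': array([-5.66663846e-01, -3.08951359e+00,  2.78037416e-03]), 'contact_force': array([ 0.62959149, -0.20826069,  0.05636192]), 'wrist_torque': array([ 0.04370303, -0.01400133,  0.0038842 ]), 'grip_force': 0.0, 'opening': 0.0854390239112472}
```

View pics/top0.png

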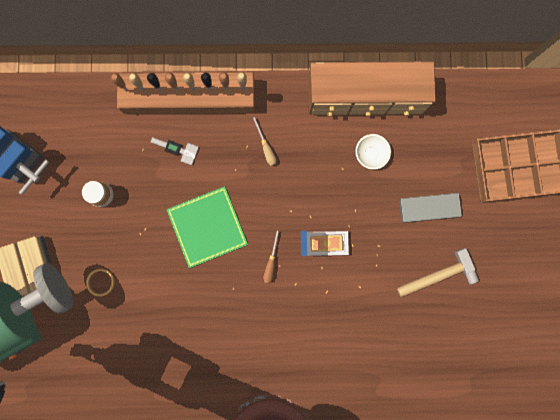

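View pics/side0.png

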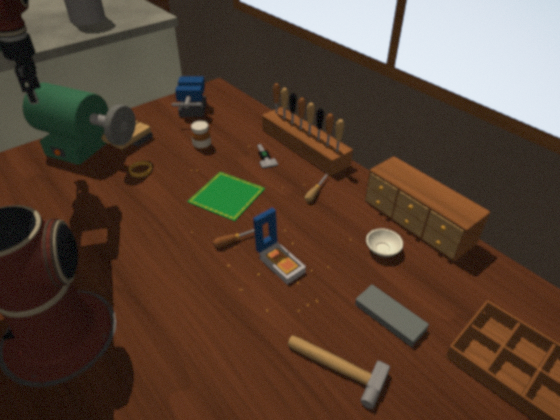

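The top view shows the frame around (325,243), with its blue lid upright at the left end (305,243). The pad is at (207,227) and graver_a lies between them at (271,256). The side view confirms the lid is upright at (266,230). Next I'll get 3D positions from depth.

```bash
cat > h.py <<'E'
import numpy as np,cv2
from station import ctrl
def cloud(n,p,d,mask,T=None):
    ci=ctrl.camera_info(n);K=ci['camera_matrix']
    v,u=np.nonzero(mask&(d>0));z=d[v,u]
    c=np.stack([(u-K[0,2])/K[0,0]*z,(v-K[1,2])/K[1,1]*z,z],1)
    if n=='wrist': c=c@ci['T_tool_cam'][:3,:3].T+ci['T_tool_cam'][:3,3]; return c@T[0].T+T[1]
    return (c-ci['t'])@ci['R']
def hsv(p): return cv2.cvtColor(p,cv2.COLOR_RGB2HSV)
def save(n,p,box=None,s=1):
    if box: p=p[box[1]:box[3],box[0]:box[2]]
    cv2.imwrite(n,cv2.resize(cv2.cvtColor(p,cv2.COLOR_RGB2BGR),None,fx=s,fy=s,interpolation=cv2.INTER_CUBIC))
def rect(P): 
    r=cv2.minAreaRect((P[:,:2]*1000).astype(np.float32)); return np.round(r[0],1),np.round(r[1],1),round(r[2],1)
E
python3 - <<'E'
from h import *
for n,fb in (("top",(290,225,360,262)),("side",(240,200,315,290))):
    p=cv2.cvtColor(cv2.imread(f"pics/{n}0.png"),cv2.COLOR_BGR2RGB);d=np.load(f"pics/{n}0.npy");h=hsv(p)
    g=cv2.inRange(h,(45,120,60),(75,255,255))>0; P=cloud(n,p,d,g)
    print(n,'pad',rect(P),np.median(P[:,2]))
    m=np.zeros(d.shape,bool);m[fb[1]:fb[3],fb[0]:fb[2]]=1
    b=m&(cv2.inRange(h,(100,120,40),(125,255,255))>0);B=cloud(n,p,d,b)
    print('lid',len(B),np.percentile(B,[1,10,50,90,99],axis=0).round(4).tolist())
    F=cloud(n,p,d,m&~b);F=F[(F[:,2]>.008)&(F[:,2]<.03)]
    print('tray',len(F),rect(F),np.percentile(F,[1,10,50,90,99],axis=0).round(4).tolist())
E
python3 - <<'E'
from h import *
for n,fb in (("top",(230,200,370,290)),):
    p=cv2.imread(f"pics/{n}0.png")[:,:,::-1];save("pics/crop1.png",p,fb,5)
p=cv2.imread("pics/side0.png")[:,:,::-1];save("pics/crop2.png",p,(205,195,325,285),6)
E
```

```text
top pad (array([537.5, 153. ]), array([158.3, 159.2]), 21.1) 0.004512366784322052
lid 131 [[0.4652, -0.091, 0.1185], [0.4699, -0.0904, 0.1208], [0.4907, -0.0844, 0.1243], [0.5138, -0.0796, 0.1277], [0.5185, -0.0791, 0.1314]]
tray 919 (array([ 487.6, -158.3]), array([117.8,  76.1]), 88.5) [[0.4622, -0.2015, 0.0085], [0.4671, -0.1936, 0.0117], [0.4912, -0.1501, 0.0186], [0.5145, -0.1098, 0.0228], [0.5194, -0.0996, 0.0265]]
side pad (array([493.7, 430.9]), array([310.6, 709.5]), 23.5) 0.005225693538071864
lid 551 [[0.4603, -0.0999, 0.027], [0.4621, -0.0979, 0.0368], [0.4872, -0.0938, 0.0842], [0.5099, -0.0878, 0.1241], [0.5153, -0.0815, 0.1265]]
tray 1033 (array([536.4, -72.2]), array([297.9, 184.6]), 48.3) [[0.4602, -0.2041, 0.0086], [0.4621, -0.199, 0.0132], [0.4877, -0.1503, 0.0187], [0.5144, -0.1004, 0.0221], [0.6512, -0.0154, 0.027]]
```

View pics/crop1.png

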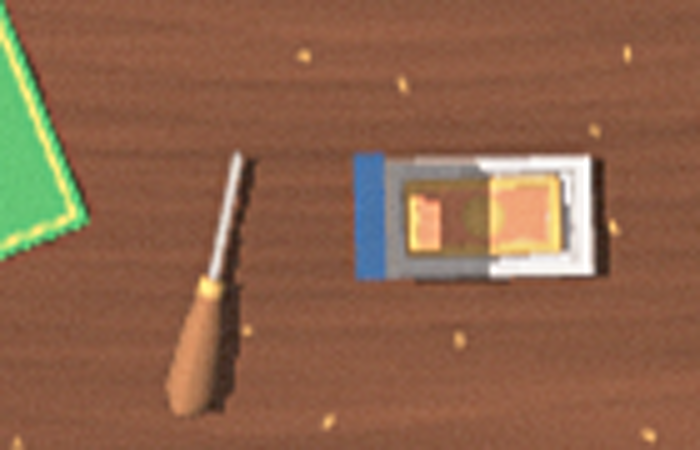

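View pics/crop2.png

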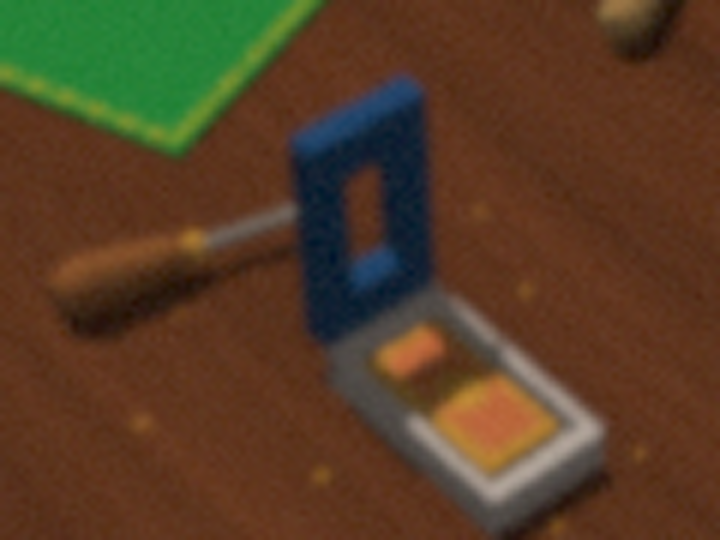

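The crops show the frame's hinge end (lid side) facing +y. The tray is centred near (0.490, -0.151), with its long axis along world y and its lid tilted about 4° past upright. The lid's outer top edge is at y≈-0.077, and the graver lies about 50 mm beyond it. I'll move over, with tool x along +y.

Call:
jog_arm --steps '[{"delta_rot": [0,0,6.95],"linear": [0,0,0],"grip": 0.0},{"delta_rot": [0,0,6.95],"linear": [0,0,0],"grip": 0.0},{"delta_rot": [0,0,6.95],"linear": [0,0,0],"grip": 0.0},{"delta_rot": [0,0,6.95],"linear": [0,0,0],"grip": 0.0},{"delta_rot": [0,0,6.95],"linear": [0,0,0],"grip": 0.0},{"delta_rot": [0,0,6.95],"linear": [0,0,0],"grip": 0.0},{"delta_rot": [0,0,6.95],"linear": [0,0,0],"grip": 0.0},{"delta_rot": [0,0,6.95],"linear": [0,0,0],"grip": 0.0},{"delta_rot": [0,0,6.95],"linear": [0,0,0],"grip": 0.0},{"delta_rot": [0,0,6.95],"linear": [0,0,0],"grip": 0.0}]' --newtons 40

```text
t: 1.1
tool_pos: [0.2216, 0.584, 0.2305]
tool_rot: [2.232, 2.21, -0.002]
contact_force: [-0.5, -1.3, 0.3]
opening: -0.0001
grip_force: 0.0
```

Call:
jog_arm --steps '[{"delta_rot": [0,0,0],"linear": [-0.038,0.017,0],"grip": 0.0},{"delta_rot": [0,0,0],"linear": [-0.038,0.017,0],"grip": 0.0},{"delta_rot": [0,0,0],"linear": [-0.038,0.017,0],"grip": 0.0},{"delta_rot": [0,0,0],"linear": [-0.038,0.017,0],"grip": 0.0},{"delta_rot": [0,0,0],"linear": [-0.038,0.017,0],"grip": 0.0},{"delta_rot": [0,0,0],"linear": [-0.038,0.017,0],"grip": 0.0},{"delta_rot": [0,0,0],"linear": [-0.038,0.017,0],"grip": 0.0},{"delta_rot": [0,0,0],"linear": [-0.038,0.017,0],"grip": 0.0},{"delta_rot": [0,0,0],"linear": [-0.038,0.017,0],"grip": 0.0},{"delta_rot": [0,0,0],"linear": [-0.038,0.017,0],"grip": 0.0}]'

```text
t: 2.1
tool_pos: [0.39, 0.2018, 0.2309]
tool_rot: [-2.227, -2.216, 0.0]
contact_force: [0.1, 0.9, -0.1]
opening: 0.0
grip_force: 0.0
```

Call:
jog_arm --steps '[{"delta_rot": [0,0,0],"linear": [-0.0385,0.0167,0],"grip": 0.0},{"delta_rot": [0,0,0],"linear": [-0.0385,0.0167,0],"grip": 0.0},{"delta_rot": [0,0,0],"linear": [-0.0385,0.0167,0],"grip": 0.0},{"delta_rot": [0,0,0],"linear": [-0.0385,0.0167,0],"grip": 0.0},{"delta_rot": [0,0,0],"linear": [-0.0385,0.0167,0],"grip": 0.0},{"delta_rot": [0,0,0],"linear": [-0.0385,0.0167,0],"grip": 0.0},{"delta_rot": [0,0,0],"linear": [0,0,0.03],"grip": 0.0},{"delta_rot": [0,0,0],"linear": [0,0,0.04],"grip": 0.0},{"delta_rot": [0,0,0],"linear": [0,0,0.04],"grip": 0.0},{"delta_rot": [0,0,0],"linear": [0,0,0.01],"grip": 0.0}]'

```text
t: 3.1
tool_pos: [0.485, -0.0274, 0.1057]
tool_rot: [-2.221, -2.209, 0.009]
contact_force: [-0.8, 0.6, -0.4]
opening: 0.0001
grip_force: 0.0
```

```bash
python3 - <<'E'
import numpy as np
# TCP path (y,z) closing lid, r=92, fingertip half width 11, rel. hinge y=-.099 z=.02
prev=None
for t in [100,92,84,76,68,60,52,44,36,28,21,14,8,3,0]:
    a=np.radians(t);r=92
    y=-99-r*np.cos(a)+14*np.sin(a)+11;z=20+r*np.sin(a)+14*np.cos(a)
    print(t,round(y,1),round(z,1),None if prev is None else (round(y-prev[0],1),round(prev[1]-z,1)));prev=(y,z)
E
```

```text
100 -58.2 108.2 None
92 -70.8 111.5 (np.float64(-12.6), np.float64(-3.3))
84 -83.7 113.0 (np.float64(-12.9), np.float64(-1.5))
76 -96.7 112.7 (np.float64(-13.0), np.float64(0.3))
68 -109.5 110.5 (np.float64(-12.8), np.float64(2.1))
60 -121.9 106.7 (np.float64(-12.4), np.float64(3.9))
52 -133.6 101.1 (np.float64(-11.7), np.float64(5.6))
44 -144.5 94.0 (np.float64(-10.8), np.float64(7.1))
36 -154.2 85.4 (np.float64(-9.7), np.float64(8.6))
28 -162.7 75.6 (np.float64(-8.5), np.float64(9.8))
21 -168.9 66.0 (np.float64(-6.2), np.float64(9.5))
14 -173.9 55.8 (np.float64(-5.0), np.float64(10.2))
8 -177.2 46.7 (np.float64(-3.3), np.float64(9.2))
3 -179.1 38.8 (np.float64(-2.0), np.float64(7.9))
0 -180.0 34.0 (np.float64(-0.9), np.float64(4.8))
```

Call:
jog_arm --steps '[{"delta_rot": [0,0,0],"linear": [-0.015,-0.002,0],"grip": 0.0},{"delta_rot": [0,0,0],"linear": [-0.015,0,0],"grip": 0.0},{"delta_rot": [0,0,0],"linear": [-0.006,0,0],"grip": 0.0},{"delta_rot": [0,0,0],"linear": [-0.006,0,0],"grip": 0.0},{"delta_rot": [0,0,0],"linear": [-0.007,0,0],"grip": 0.0},{"delta_rot": [0,0,0],"linear": [-0.007,0,0],"grip": 0.0},{"delta_rot": [0,0,0],"linear": [-0.007,0,0],"grip": 0.0},{"delta_rot": [0,0,0],"linear": [-0.0065,0,0],"grip": 0.0},{"delta_rot": [0,0,0],"linear": [-0.0065,0,0.001],"grip": 0.0},{"delta_rot": [0,0,0],"linear": [-0.0065,0,0.001],"grip": 0.0}]'

```text
t: 4.1
tool_pos: [0.4865, -0.111, 0.1091]
tool_rot: [-2.227, -2.216, -0.0]
contact_force: [0.8, -0.3, 0.1]
opening: 0.0003
grip_force: 0.6
```

```bash
cat > look.py <<'E'
from h import *
import sys
def lidframe():
    p,d=ctrl.get_image("side");h=hsv(p)
    m=np.zeros(d.shape,bool);m[180:310,220:330]=1
    b=m&(cv2.inRange(h,(100,120,40),(125,255,255))>0);B=cloud("side",p,d,b)
    print('lid',len(B),np.percentile(B,[1,10,50,90,99],axis=0).round(4).tolist())
    F=cloud("side",p,d,m&(h[:,:,1]<90));F=F[(F[:,2]>.012)&(F[:,2]<.035)]
    print('tray',np.percentile(F,[1,10,50,90,99],axis=0).round(4).tolist())
    return p
if __name__=="__main__":
    p=lidframe(); save(sys.argv[1],p,(180,140,380,290),4)
E
python3 look.py pics/s1.png
```

```text
lid 344 [[0.4599, -0.1402, 0.0353], [0.4611, -0.1371, 0.0442], [0.4817, -0.1268, 0.0934], [0.5047, -0.1046, 0.1196], [0.5129, -0.098, 0.1224]]
tray [[0.4601, -0.204, 0.0124], [0.4616, -0.2013, 0.0145], [0.4887, -0.1415, 0.0198], [0.5166, -0.095, 0.0232], [0.776, 0.014, 0.0316]]
```

View pics/s1.png

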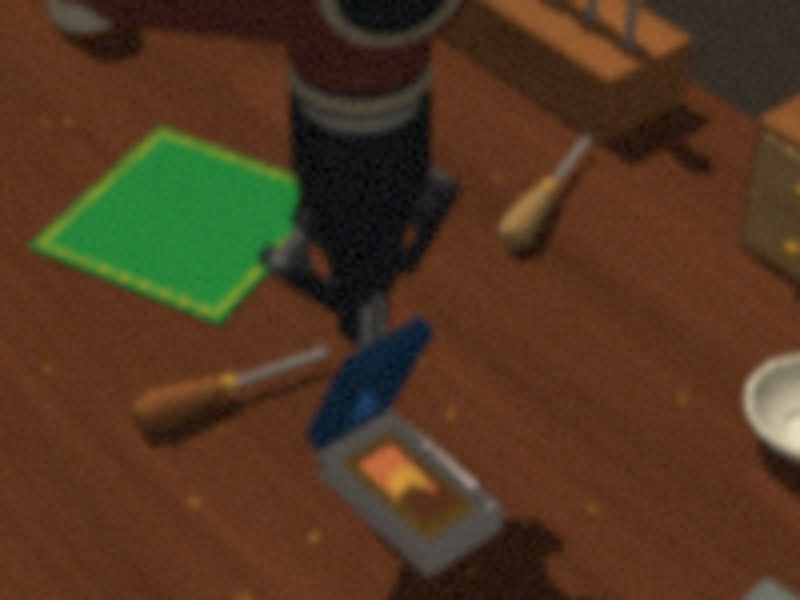

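The picture shows the lid leaning about 68°, with the fingers behind its top edge at (375,315). The tray hasn't moved, so I'll continue along the arc.

Call:
jog_arm --steps '[{"delta_rot": [0,0,0],"linear": [-0.0125,0,0.002],"grip": 0.0},{"delta_rot": [0,0,0],"linear": [-0.012,0,0.0055],"grip": 0.0},{"delta_rot": [0,0,0],"linear": [-0.011,0,0.007],"grip": 0.0},{"delta_rot": [0,0,0],"linear": [-0.01,0,0.0085],"grip": 0.0},{"delta_rot": [0,0,0],"linear": [-0.0085,0,0.01],"grip": 0.0},{"delta_rot": [0,0,0],"linear": [-0.006,0,0.0095],"grip": 0.0},{"delta_rot": [0,0,0],"linear": [-0.005,0,0.01],"grip": 0.0},{"delta_rot": [0,0,0],"linear": [-0.0033,0,0.009],"grip": 0.0},{"delta_rot": [0,0,0],"linear": [-0.002,0,0.008],"grip": 0.0},{"delta_rot": [0,0,0],"linear": [0,0,0.003],"grip": 0.0}]'

```text
t: 5.15
tool_pos: [0.4855, -0.1807, 0.0355]
tool_rot: [-2.226, -2.215, 0.001]
contact_force: [-0.0, -0.1, 1.0]
opening: -0.0002
grip_force: 0.6
```

Call:
jog_arm --steps '[{"delta_rot": [0,0,0],"linear": [0,0,0.002],"grip": 0.0},{"delta_rot": [0,0,0],"linear": [0,0,0.001],"grip": 0.0},{"delta_rot": [0,0,0],"linear": [0,0,0.0],"grip": 0.0}]'

```text
t: 5.45
tool_pos: [0.4862, -0.1806, 0.034]
tool_rot: [-2.227, -2.216, -0.0]
contact_force: [0.3, 0.5, 0.7]
opening: 0.0001
grip_force: 0.5
```

Call:
jog_arm --steps '[{"delta_rot": [0,0,0],"linear": [0,0,0.0007],"grip": 0.0},{"delta_rot": [0,0,0],"linear": [0,0,0.0007],"grip": 0.0},{"delta_rot": [0,0,0],"linear": [0,0,0.0],"grip": 0.0}]'

```text
t: 5.75
tool_pos: [0.4864, -0.1807, 0.0338]
tool_rot: [-2.226, -2.216, -0.0]
contact_force: [-4.7, 1.9, 9.9]
opening: -0.0002
grip_force: 4.7
```

Call:
jog_arm --steps '[{"delta_rot": [0,0,0],"linear": [0,0,0.0007],"grip": 0.0},{"delta_rot": [0,0,0],"linear": [0,0,0.0],"grip": 0.0},{"delta_rot": [0,0,0],"linear": [0,0,0.0],"grip": 0.0}]'

```text
t: 6.05
tool_pos: [0.4864, -0.1807, 0.0336]
tool_rot: [-2.226, -2.216, 0.0]
contact_force: [-5.5, 2.9, 13.1]
opening: -0.0
grip_force: 6.5
```

The lid is pressed shut (13 N at z≈34 mm). I'll retreat, open the fingers and tilt -45° about tool y.

Call:
jog_arm --steps '[{"delta_rot": [0,0,0],"linear": [0,0,-0.03],"grip": 0.0},{"delta_rot": [0,0,0],"linear": [0,0,-0.045],"grip": 0.0},{"delta_rot": [0,0,0],"linear": [0,0,-0.045],"grip": 0.0854},{"delta_rot": [0,-7.5,0],"linear": [0,0,0],"grip": 0.0854},{"delta_rot": [0,-7.5,0],"linear": [0,0,0],"grip": 0.0854},{"delta_rot": [0,-7.5,0],"linear": [0,0,0],"grip": 0.0854},{"delta_rot": [0,-7.5,0],"linear": [0,0,0],"grip": 0.0854},{"delta_rot": [0,-7.5,0],"linear": [0,0,0],"grip": 0.0854},{"delta_rot": [0,-7.5,0],"linear": [0,0,0],"grip": 0.0854},{"delta_rot": [0,0,0],"linear": [0,0,0],"grip": 0.0854}]'

```text
t: 7.05
tool_pos: [0.4847, -0.1784, 0.1482]
tool_rot: [1.761, 1.764, -0.734]
contact_force: [-0.3, -0.3, 0.1]
opening: 0.0852
grip_force: 0.0
```

```bash
cat > st.py <<'E'
from h import *
from scipy.spatial.transform import Rotation as R
o=ctrl.get_obs();M=R.from_rotvec(o['tool_rot']).as_matrix()
print('q',o['q'].round(3),'pos',o['tool_pos'].round(4));print('tool axes (cols)\n',M.round(3))
print('F',np.round(o['contact_force'],1),np.round(o['wrist_torque'],2),o['opening'].__round__(4),round(float(o['grip_force']),1))
E
python3 st.py; python3 - <<'E'
from h import *
p,d=ctrl.get_image("top");h=hsv(p);m=np.zeros(d.shape,bool);m[215:275,290:375]=1
P=cloud("top",p,d,m);Q=P[(P[:,2]>.022)&(P[:,2]<.045)]
b=m&(cv2.inRange(h,(100,120,40),(125,255,255))>0);B=cloud("top",p,d,b)
print(len(Q),rect(Q));print(len(B),rect(B),np.percentile(B,[2,10,50,90,98],axis=0).round(4).tolist())
p,d=ctrl.get_image("side");save("pics/s2.png",p,(180,140,380,290),4)
E
```

```text
q [-0.114 -0.118  2.069 -0.84   1.231  0.196] pos [ 0.4847 -0.1784  0.1482]
tool axes (cols)
 [[-0.003  1.    -0.005]
 [ 0.708 -0.001 -0.706]
 [-0.706 -0.006 -0.708]]
F [-0.3 -0.3  0.1] [ 0.37 -0.03 -0.02] 0.0852 0.0
366 (array([ 491.3, -175.6]), array([52.9, 54.7]), 89.2)
285 (array([ 492.6, -168.4]), array([67.1, 52.3]), 89.3) [[0.4662, -0.201, 0.0277], [0.4688, -0.1984, 0.0305], [0.4911, -0.1843, 0.0344], [0.5158, -0.159, 0.0376], [0.5185, -0.1531, 0.0397]]
```

View pics/s2.png

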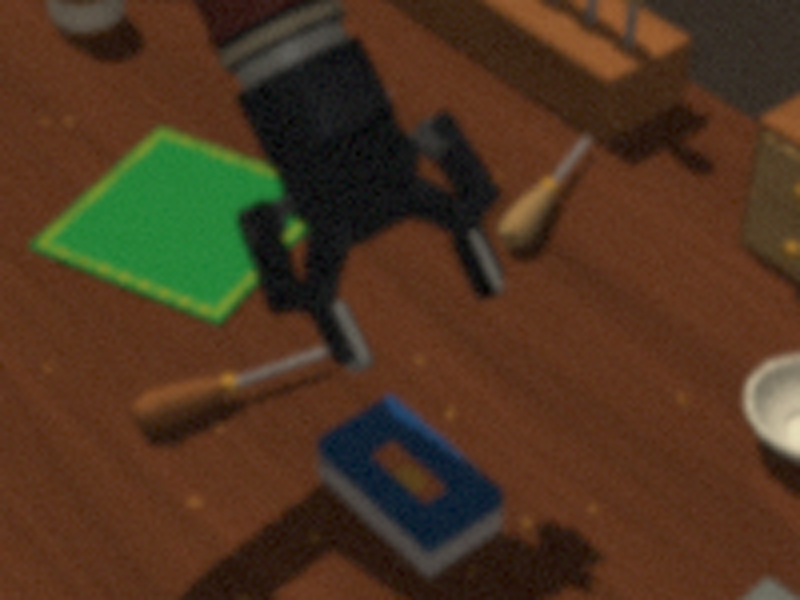

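The lid is shut with the frame in place; the open gripper is tilted 45° above the hinge end. Now I'll approach along the tool axis and grip slightly towards the hinge.

Call:
jog_arm --steps '[{"delta_rot": [0,0,0],"linear": [0.039,0.0035,0],"grip": 0.0854},{"delta_rot": [0,0,0],"linear": [0.039,0,0],"grip": 0.0854},{"delta_rot": [0,0,0],"linear": [0.038,0,0],"grip": 0.0854},{"delta_rot": [0,0,0],"linear": [0,0,0],"grip": 0.0854},{"delta_rot": [0,0,0],"linear": [0,0,0.025],"grip": 0.0854},{"delta_rot": [0,0,0],"linear": [0,0,0.025],"grip": 0.0854},{"delta_rot": [0,0,0],"linear": [0,0,0.02],"grip": 0.0854},{"delta_rot": [0,0,0],"linear": [0,0,0.01],"grip": 0.0854},{"delta_rot": [0,0,0],"linear": [0,0,0],"grip": 0.0854}]'

```text
t: 8.05
tool_pos: [0.4898, -0.157, 0.0135]
tool_rot: [1.768, 1.754, -0.732]
contact_force: [-0.2, -0.7, 0.3]
opening: 0.0852
grip_force: 0.0
```

```bash
python3 st.py
```

```text
q [-0.069  0.148  2.08  -0.923  1.086  0.467] pos [ 0.4898 -0.157   0.0135]
tool axes (cols)
 [[ 0.006  1.    -0.005]
 [ 0.707 -0.008 -0.707]
 [-0.707  0.    -0.707]]
F [-0.2 -0.7  0.3] [ 0.38  0.03 -0.01] 0.0852 0.0
```

Call:
jog_arm --steps '[{"delta_rot": [0,0,0],"linear": [0,0,0.005],"grip": 0.0854},{"delta_rot": [0,0,0],"linear": [0,0,0],"grip": 0.07},{"delta_rot": [0,0,0],"linear": [0,0,0],"grip": 0.06},{"delta_rot": [0,0,0],"linear": [0,0,0],"grip": 0.05},{"delta_rot": [0,0,0],"linear": [0,0,0],"grip": 0.05},{"delta_rot": [0,0,0],"linear": [0,0,0],"grip": 0.05},{"delta_rot": [0,0,0],"linear": [0,0,0],"grip": 0.05}]' --newtons 70

```text
t: 8.75
tool_pos: [0.4902, -0.1587, 0.0104]
tool_rot: [1.764, 1.755, -0.731]
contact_force: [-2.2, 3.7, 6.4]
opening: 0.0573
grip_force: 75.1
```

```bash
python3 st.py
```

```text
q [-0.072  0.155  2.08  -0.93   1.078  0.471] pos [ 0.4902 -0.1587  0.0104]
tool axes (cols)
 [[ 0.004  1.    -0.003]
 [ 0.707 -0.005 -0.708]
 [-0.708  0.001 -0.707]]
F [-2.2  3.7  6.4] [ 0.13  0.21 -0.24] 0.0573 75.1
```

Call:
jog_arm --steps '[{"delta_rot": [0,0,0],"linear": [-0.005,0,-0.005],"grip": 0.05},{"delta_rot": [0,0,0],"linear": [-0.01,0,-0.01],"grip": 0.05},{"delta_rot": [0,0,0],"linear": [-0.02,0,-0.02],"grip": 0.05},{"delta_rot": [0,0,0],"linear": [-0.025,0,-0.025],"grip": 0.05},{"delta_rot": [0,0,0],"linear": [-0.025,0,-0.025],"grip": 0.05},{"delta_rot": [0,0,0],"linear": [-0.015,0,-0.015],"grip": 0.05},{"delta_rot": [0,0,0],"linear": [0,0,0],"grip": 0.05},{"delta_rot": [0,0,0],"linear": [0,0,0],"grip": 0.05}]'

```text
t: 9.55
tool_pos: [0.4889, -0.1584, 0.1493]
tool_rot: [1.767, 1.758, -0.731]
contact_force: [-0.3, -0.6, -5.3]
opening: 0.0569
grip_force: 76.2
```

```bash
python3 st.py; python3 - <<'E'
from h import *
p,d=ctrl.get_image("side");save("pics/s3.png",p,(180,120,380,270),4)
E
```

```text
q [-0.073 -0.106  2.056 -0.832  1.26   0.229] pos [ 0.4889 -0.1584  0.1493]
tool axes (cols)
 [[ 0.003  1.    -0.005]
 [ 0.709 -0.005 -0.706]
 [-0.706 -0.001 -0.709]]
F [-0.3 -0.6 -5.3] [ 1.01  0.03 -0.03] 0.0569 76.2
```

View pics/s3.png

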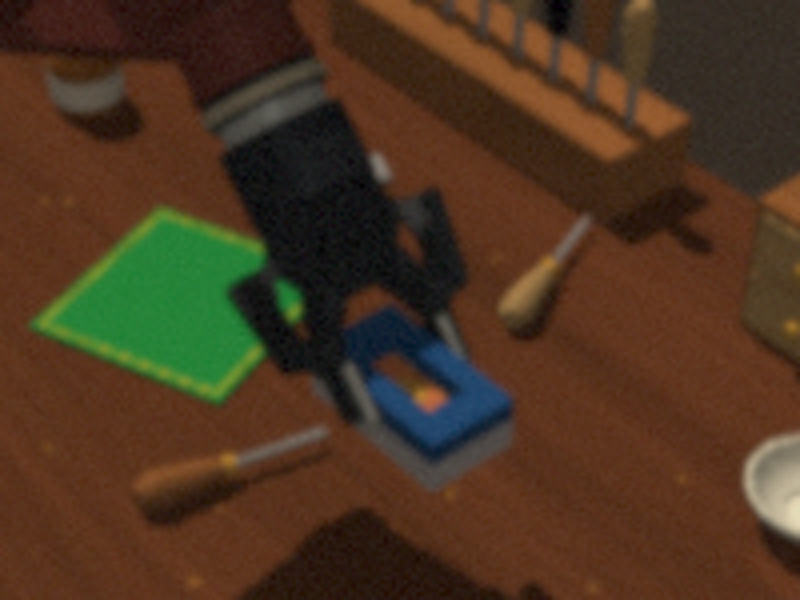

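Held level and shut. I'll carry it over to the pad, passing above graver_a.

Call:
jog_arm --steps '[{"delta_rot": [0,0,0],"linear": [0.015,0.003,-0.015],"grip": 0.05},{"delta_rot": [0,0,0],"linear": [0.028,0.006,-0.028],"grip": 0.05},{"delta_rot": [0,0,0],"linear": [0.028,0.006,-0.028],"grip": 0.05},{"delta_rot": [0,0,0],"linear": [0.028,0.006,-0.028],"grip": 0.05},{"delta_rot": [0,0,0],"linear": [0.028,0.006,-0.028],"grip": 0.05},{"delta_rot": [0,0,0],"linear": [0.028,0.006,-0.028],"grip": 0.05},{"delta_rot": [0,0,0],"linear": [0.028,0.006,-0.028],"grip": 0.05},{"delta_rot": [0,0,0],"linear": [0.028,0.006,-0.028],"grip": 0.05},{"delta_rot": [0,0,0],"linear": [0.015,0.003,-0.015],"grip": 0.05},{"delta_rot": [0,0,0],"linear": [0,0,0],"grip": 0.05}]'

```text
t: 10.6
tool_pos: [0.539, 0.1628, 0.1478]
tool_rot: [1.761, 1.761, -0.733]
contact_force: [0.2, -0.9, -5.9]
opening: 0.0568
grip_force: 77.1
```

Call:
jog_arm --steps '[{"delta_rot": [0,7.5,0],"linear": [0,0,0],"grip": 0.05},{"delta_rot": [0,7.5,0],"linear": [0,0,0],"grip": 0.05},{"delta_rot": [0,7.5,0],"linear": [0,0,0],"grip": 0.05},{"delta_rot": [0,7.5,0],"linear": [0,0,0],"grip": 0.05},{"delta_rot": [0,7.5,0],"linear": [0,0,0],"grip": 0.05},{"delta_rot": [0,7.5,0],"linear": [0,0,0],"grip": 0.05},{"delta_rot": [0,7.5,0],"linear": [0,0,0],"grip": 0.05},{"delta_rot": [0,7.5,0],"linear": [0,0,0],"grip": 0.05},{"delta_rot": [0,7.5,0],"linear": [0,0,0],"grip": 0.05},{"delta_rot": [0,7.5,0],"linear": [0,0,0],"grip": 0.05}]'

```text
t: 11.6
tool_pos: [0.5378, 0.1588, 0.1488]
tool_rot: [-1.931, -1.919, -0.516]
contact_force: [-1.2, 0.2, -6.0]
opening: 0.0571
grip_force: 76.9
```

```bash
python3 st.py
```

```text
q [-0.104 -0.048  1.922  0.535  1.36  -0.236] pos [0.5378 0.1588 0.1488]
tool axes (cols)
 [[ 0.006  1.     0.   ]
 [ 0.865 -0.005  0.501]
 [ 0.501 -0.003 -0.865]]
F [-1.2  0.2 -6. ] [-0.76  0.04  0.08] 0.0571 76.9
```

Call:
jog_arm --steps '[{"delta_rot": [0,7.5,0],"linear": [0,0,0],"grip": 0.05},{"delta_rot": [0,7.5,0],"linear": [0,0,0],"grip": 0.05},{"delta_rot": [0,0,0],"linear": [0,0,0],"grip": 0.05},{"delta_rot": [0,0,0],"linear": [-0.02,0,0.02],"grip": 0.05},{"delta_rot": [0,0,0],"linear": [-0.02,0,0.02],"grip": 0.05},{"delta_rot": [0,0,0],"linear": [-0.014,0,0.014],"grip": 0.05},{"delta_rot": [0,0,0],"linear": [-0.007,0,0.007],"grip": 0.05},{"delta_rot": [0,0,0],"linear": [0,0,0],"grip": 0.05},{"delta_rot": [0,0,0],"linear": [0,0,0],"grip": 0.05}]'

```text
t: 12.5
tool_pos: [0.5397, 0.1605, 0.0653]
tool_rot: [-1.765, -1.758, -0.731]
contact_force: [-0.6, -0.7, -5.3]
opening: 0.0567
grip_force: 77.0
```

```bash
python3 st.py; python3 - <<'E'
from h import *
p,d=ctrl.get_image("side");save("pics/s4.png",p,(130,80,330,230),4)
m=np.zeros(d.shape,bool);m[80:230,150:310]=1
b=m&(cv2.inRange(hsv(p),(100,120,40),(125,255,255))>0);B=cloud("side",p,d,b)
print('lid',len(B),np.percentile(B,[1,10,50,90,99],axis=0).round(4).tolist())
E
```

```text
q [-0.206  0.146  1.968  0.795  1.324 -0.526] pos [0.5397 0.1605 0.0653]
tool axes (cols)
 [[ 0.003  1.     0.004]
 [ 0.708 -0.004  0.706]
 [ 0.706  0.001 -0.708]]
F [-0.6 -0.7 -5.3] [-0.95 -0.01 -0.02] 0.0567 77.0
lid 413 [[0.5113, 0.1324, 0.029], [0.5198, 0.1355, 0.0376], [0.7081, 0.5834, 0.0958], [0.7504, 0.6551, 0.1067], [0.7691, 0.6736, 0.1137]]
```

View pics/s4.png

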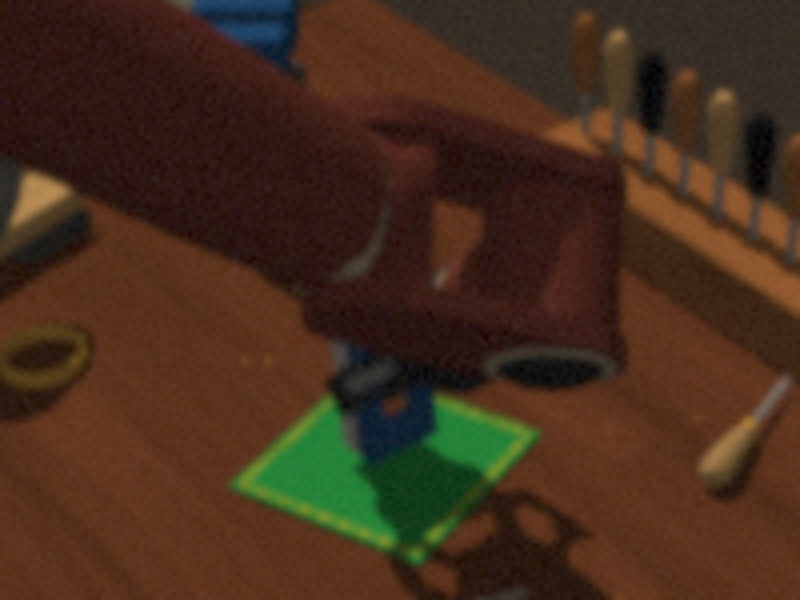

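Frame upright, lid toward -y, above the pad. I'll lower it gently until contact.

Call:
jog_arm --steps '[{"delta_rot": [0,0,0],"linear": [-0.005,0,0.005],"grip": 0.05},{"delta_rot": [0,0,0],"linear": [-0.0025,0,0.0025],"grip": 0.05},{"delta_rot": [0,0,0],"linear": [-0.0015,0,0.0015],"grip": 0.05},{"delta_rot": [0,0,0],"linear": [0,0,0],"grip": 0.05}]'

```text
t: 12.95
tool_pos: [0.5391, 0.1604, 0.0516]
tool_rot: [-1.765, -1.756, -0.73]
contact_force: [-0.6, -0.0, -4.6]
opening: 0.0572
grip_force: 77.1
```

Call:
jog_arm --steps '[{"delta_rot": [0,0,0],"linear": [-0.0007,0,0.0007],"grip": 0.05},{"delta_rot": [0,0,0],"linear": [-0.0007,0,0.0007],"grip": 0.05},{"delta_rot": [0,0,0],"linear": [0,0,0],"grip": 0.05}]'

```text
t: 13.25
tool_pos: [0.5394, 0.1604, 0.05]
tool_rot: [-1.765, -1.756, -0.731]
contact_force: [-0.3, -0.4, -5.7]
opening: 0.057
grip_force: 77.1
```

Call:
jog_arm --steps '[{"delta_rot": [0,0,0],"linear": [-0.0006,0,0.0006],"grip": 0.05},{"delta_rot": [0,0,0],"linear": [0,0,0],"grip": 0.05}]'

```text
t: 13.45
tool_pos: [0.5394, 0.1604, 0.0491]
tool_rot: [-1.765, -1.756, -0.731]
contact_force: [0.7, -0.0, -5.5]
opening: 0.057
grip_force: 77.1
```

Call:
jog_arm --steps '[{"delta_rot": [0,0,0],"linear": [-0.0006,0,0.0006],"grip": 0.05},{"delta_rot": [0,0,0],"linear": [0,0,0],"grip": 0.05}]'

```text
t: 13.65
tool_pos: [0.5394, 0.1604, 0.0483]
tool_rot: [-1.765, -1.756, -0.731]
contact_force: [-0.2, -0.0, -5.3]
opening: 0.0571
grip_force: 77.3
```

Call:
jog_arm --steps '[{"delta_rot": [0,0,0],"linear": [-0.0006,0,0.0006],"grip": 0.05},{"delta_rot": [0,0,0],"linear": [0,0,0],"grip": 0.05}]'

```text
t: 13.85
tool_pos: [0.5395, 0.1605, 0.0483]
tool_rot: [-1.764, -1.756, -0.732]
contact_force: [-1.5, -1.3, 0.9]
opening: 0.057
grip_force: 77.6
```

Contact is made (the force rose by 6 N). I'll release slowly and back out along the tool axis.

Call:
jog_arm --steps '[{"delta_rot": [0,0,0],"linear": [0,0,0],"grip": 0.06},{"delta_rot": [0,0,0],"linear": [0,0,0],"grip": 0.068},{"delta_rot": [0,0,0],"linear": [0,0,0],"grip": 0.076},{"delta_rot": [0,0,0],"linear": [0,0,0],"grip": 0.0854},{"delta_rot": [0,0,0],"linear": [0,0,0],"grip": 0.0854}]'

```text
t: 14.35
tool_pos: [0.5395, 0.1605, 0.0476]
tool_rot: [-1.765, -1.756, -0.732]
contact_force: [-0.4, 0.4, -0.6]
opening: 0.0854
grip_force: 0.0
```

```bash
python3 st.py
```

```text
q [-0.207  0.177  1.969  0.802  1.301 -0.551] pos [0.5395 0.1605 0.0476]
tool axes (cols)
 [[ 0.003  1.     0.004]
 [ 0.707 -0.005  0.707]
 [ 0.707  0.    -0.707]]
F [-0.4  0.4 -0.6] [-0.37  0.02  0.06] 0.0854 0.0
```

Call:
jog_arm --steps '[{"delta_rot": [0,0,0],"linear": [0,0,-0.01],"grip": 0.0854},{"delta_rot": [0,0,0],"linear": [0,0,-0.02],"grip": 0.0854},{"delta_rot": [0,0,0],"linear": [0,0,-0.03],"grip": 0.0854},{"delta_rot": [0,0,0],"linear": [0,0,-0.04],"grip": 0.0854},{"delta_rot": [0,0,0],"linear": [0,0,-0.04],"grip": 0.0854},{"delta_rot": [0,0,0],"linear": [0.01,0,-0.03],"grip": 0.0854},{"delta_rot": [0,0,0],"linear": [0.025,0,-0.025],"grip": 0.0854},{"delta_rot": [0,0,0],"linear": [0.02,0,-0.02],"grip": 0.0854}]'

```text
t: 15.15
tool_pos: [0.5392, 0.0461, 0.241]
tool_rot: [-1.767, -1.757, -0.733]
contact_force: [-0.2, -0.2, 1.1]
opening: 0.0857
grip_force: 0.0
```

```bash
python3 st.py; python3 - <<'E'
from h import *
p,d=ctrl.get_image("side");save("pics/s5.png",p,(130,80,330,230),4)
E
```

```text
q [-0.408 -0.05   1.839  0.715  1.687 -0.441] pos [0.5392 0.0461 0.241 ]
tool axes (cols)
 [[ 0.003  1.     0.006]
 [ 0.708 -0.007  0.707]
 [ 0.707  0.002 -0.708]]
F [-0.2 -0.2  1.1] [-0.36  0.05 -0.02] 0.0857 0.0
```

View pics/s5.png

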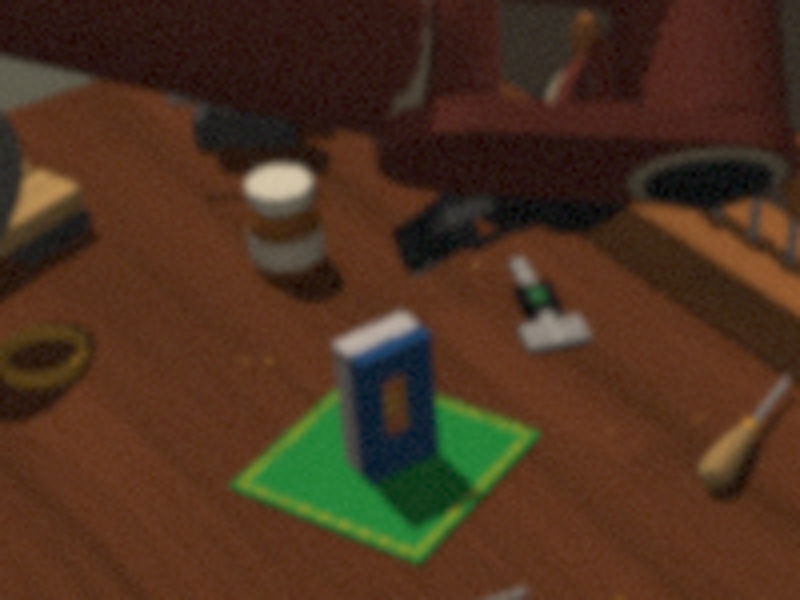

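The frame stands shut and upright on the pad. I'll swing the tool to -45° and go round to the +y side.

Call:
jog_arm --steps '[{"delta_rot": [0,-7.5,0],"linear": [0,0,0],"grip": 0.0854},{"delta_rot": [0,-7.5,0],"linear": [0,0,0],"grip": 0.0854},{"delta_rot": [0,-7.5,0],"linear": [0,0,0],"grip": 0.0854},{"delta_rot": [0,-7.5,0],"linear": [0,0,0],"grip": 0.0854},{"delta_rot": [0,-7.5,0],"linear": [0,0,0],"grip": 0.0854},{"delta_rot": [0,-7.5,0],"linear": [0,0,0],"grip": 0.0854},{"delta_rot": [0,-7.5,0],"linear": [0,0,0],"grip": 0.0854},{"delta_rot": [0,-7.5,0],"linear": [0,0,0],"grip": 0.0854},{"delta_rot": [0,-7.5,0],"linear": [0,0,0],"grip": 0.0854},{"delta_rot": [0,-7.5,0],"linear": [0,0,0],"grip": 0.0854}]'

```text
t: 16.2
tool_pos: [0.5391, 0.0473, 0.2399]
tool_rot: [1.929, 1.918, -0.519]
contact_force: [-0.1, -0.0, -0.5]
opening: 0.0856
grip_force: 0.0
```

Call:
jog_arm --steps '[{"delta_rot": [0,-7.5,0],"linear": [0,0,0],"grip": 0.0854},{"delta_rot": [0,-7.5,0],"linear": [0,0,0],"grip": 0.0854},{"delta_rot": [0,0,0],"linear": [0,0,0],"grip": 0.0854},{"delta_rot": [0,0,0],"linear": [0.024,0,-0.024],"grip": 0.0854},{"delta_rot": [0,0,0],"linear": [0.024,0,-0.024],"grip": 0.0854},{"delta_rot": [0,0,0],"linear": [0.024,0,-0.024],"grip": 0.0854},{"delta_rot": [0,0,0],"linear": [0.024,0,-0.024],"grip": 0.0854},{"delta_rot": [0,0,0],"linear": [0.024,0,-0.024],"grip": 0.0854},{"delta_rot": [0,0,0],"linear": [0.024,0,-0.024],"grip": 0.0854},{"delta_rot": [0,0,0],"linear": [0,0,0],"grip": 0.0854}]'

```text
t: 17.2
tool_pos: [0.5403, 0.2535, 0.239]
tool_rot: [1.765, 1.76, -0.727]
contact_force: [-0.1, -0.9, 0.5]
opening: 0.0852
grip_force: 0.0
```

```bash
python3 st.py; python3 - <<'E'
from h import *
p,d=ctrl.get_image("side")
m=np.zeros(d.shape,bool);m[155:205,205:245]=1
b=m&(cv2.inRange(hsv(p),(100,120,40),(125,255,255))>0);B=cloud("side",p,d,b)
print('lid',len(B),np.percentile(B,[1,10,50,90,99],axis=0).round(4).tolist())
p,d=ctrl.get_image("top")
m=np.zeros(d.shape,bool);m[180:280,160:260]=1
P=cloud("top",p,d,m);P=P[(P[:,2]>.095)&(P[:,2]<.118)];print(len(P),rect(P) if len(P) else '')
E
```

```text
q [ 0.589  0.283  1.479 -0.648  1.824  0.57 ] pos [0.5403 0.2535 0.239 ]
tool axes (cols)
 [[ 0.002  1.    -0.002]
 [ 0.71  -0.003 -0.704]
 [-0.704  0.    -0.71 ]]
F [-0.1 -0.9  0.5] [ 0.34 -0.   -0.02] 0.0852 0.0
lid 413 [[0.5112, 0.132, 0.0128], [0.5134, 0.1338, 0.0202], [0.5383, 0.1366, 0.0671], [0.5613, 0.1406, 0.1079], [0.5665, 0.1449, 0.1107]]
373 (array([541.3, 152.4]), array([33.7, 57. ]), 89.8)
```

Call:
jog_arm --steps '[{"delta_rot": [0,0,0],"linear": [0.031,0,0.031],"grip": 0.0854},{"delta_rot": [0,0,0],"linear": [0.031,0,0.031],"grip": 0.0854},{"delta_rot": [0,0,0],"linear": [0,0,0],"grip": 0.0854},{"delta_rot": [0,0,0],"linear": [0,0,0.04],"grip": 0.0854},{"delta_rot": [0,0,0],"linear": [0,0,0.04],"grip": 0.0854},{"delta_rot": [0,0,0],"linear": [0,0,0.03],"grip": 0.0854},{"delta_rot": [0,0,0],"linear": [0,0,0.02],"grip": 0.0854},{"delta_rot": [0,0,0],"linear": [0,0,0.01],"grip": 0.0854},{"delta_rot": [0,0,0],"linear": [0,0,0],"grip": 0.0854},{"delta_rot": [0,0,0],"linear": [0,0,0],"grip": 0.0854}]'

```text
t: 18.3
tool_pos: [0.5405, 0.1523, 0.0536]
tool_rot: [1.766, 1.755, -0.728]
contact_force: [0.0, 0.1, -0.5]
opening: 0.0854
grip_force: 0.0
```

```bash
python3 st.py
```

```text
q [ 0.458  0.375  1.71  -0.687  1.496  0.677] pos [0.5405 0.1523 0.0536]
tool axes (cols)
 [[ 0.006  1.    -0.002]
 [ 0.708 -0.005 -0.706]
 [-0.706  0.003 -0.708]]
F [ 0.   0.1 -0.5] [ 0.3   0.04 -0.02] 0.0854 0.0
```

Call:
jog_arm --steps '[{"delta_rot": [0,0,0],"linear": [0.001,0,0.006],"grip": 0.0854},{"delta_rot": [0,0,0],"linear": [0,0,0],"grip": 0.076},{"delta_rot": [0,0,0],"linear": [0,0,0],"grip": 0.068},{"delta_rot": [0,0,0],"linear": [0,0,0],"grip": 0.062},{"delta_rot": [0,0,0],"linear": [0,0,0],"grip": 0.056},{"delta_rot": [0,0,0],"linear": [0,0,0],"grip": 0.05},{"delta_rot": [0,0,0],"linear": [0,0,0],"grip": 0.05},{"delta_rot": [0,0,0],"linear": [0,0,0],"grip": 0.05}]'

```text
t: 19.1
tool_pos: [0.5397, 0.1488, 0.0472]
tool_rot: [1.765, 1.756, -0.73]
contact_force: [1.2, 3.1, 4.1]
opening: 0.057
grip_force: 74.0
```

```bash
python3 st.py
```

```text
q [ 0.454  0.38   1.717 -0.69   1.486  0.68 ] pos [0.5397 0.1488 0.0472]
tool axes (cols)
 [[ 0.004  1.    -0.003]
 [ 0.707 -0.005 -0.707]
 [-0.707  0.001 -0.707]]
F [1.2 3.1 4.1] [0.29 0.12 0.01] 0.057 74.0
```

Call:
jog_arm --steps '[{"delta_rot": [0,0,0],"linear": [-0.007,0,-0.007],"grip": 0.05},{"delta_rot": [0,0,0],"linear": [-0.02,0,-0.02],"grip": 0.05},{"delta_rot": [0,0,0],"linear": [-0.025,0,-0.025],"grip": 0.05},{"delta_rot": [0,0,0],"linear": [-0.018,0,-0.018],"grip": 0.05},{"delta_rot": [0,0,0],"linear": [0,0,0],"grip": 0.05},{"delta_rot": [0,7.5,0],"linear": [0,0,0],"grip": 0.05},{"delta_rot": [0,7.5,0],"linear": [0,0,0],"grip": 0.05},{"delta_rot": [0,7.5,0],"linear": [0,0,0],"grip": 0.05},{"delta_rot": [0,7.5,0],"linear": [0,0,0],"grip": 0.05},{"delta_rot": [0,7.5,0],"linear": [0,0,0],"grip": 0.05}]'

```text
t: 20.1
tool_pos: [0.5376, 0.1483, 0.1433]
tool_rot: [2.163, 2.153, -0.141]
contact_force: [-0.9, -0.5, -6.2]
opening: 0.0569
grip_force: 76.5
```

Call:
jog_arm --steps '[{"delta_rot": [0,7.5,0],"linear": [0,0,0],"grip": 0.05},{"delta_rot": [0,7.5,0],"linear": [0,0,0],"grip": 0.05},{"delta_rot": [0,7.5,0],"linear": [0,0,0],"grip": 0.05},{"delta_rot": [0,7.5,0],"linear": [0,0,0],"grip": 0.05},{"delta_rot": [0,7.5,0],"linear": [0,0,0],"grip": 0.05},{"delta_rot": [0,7.5,0],"linear": [0,0,0],"grip": 0.05},{"delta_rot": [0,7.5,0],"linear": [0,0,0],"grip": 0.05},{"delta_rot": [0,0,0],"linear": [0,0,0],"grip": 0.05},{"delta_rot": [0,0,0],"linear": [0,0,0],"grip": 0.05}]'

```text
t: 21.0
tool_pos: [0.5378, 0.1479, 0.143]
tool_rot: [-1.768, -1.754, -0.724]
contact_force: [0.3, 0.3, -5.0]
opening: 0.0572
grip_force: 76.6
```

```bash
python3 st.py
```

```text
q [-0.229  0.021  1.945  0.765  1.445 -0.429] pos [0.5378 0.1479 0.143 ]
tool axes (cols)
 [[ 0.008  1.     0.   ]
 [ 0.709 -0.006  0.705]
 [ 0.705 -0.005 -0.709]]
F [ 0.3  0.3 -5. ] [-0.89  0.02  0.01] 0.0572 76.6
```

Call:
jog_arm --steps '[{"delta_rot": [0,0,0],"linear": [0.01,0,0.01],"grip": 0.05},{"delta_rot": [0,0,0],"linear": [-0.02,0,0.02],"grip": 0.05},{"delta_rot": [0,0,0],"linear": [-0.025,0,0.025],"grip": 0.05},{"delta_rot": [0,0,0],"linear": [-0.02,0,0.02],"grip": 0.05},{"delta_rot": [0,0,0],"linear": [-0.013,0,0.013],"grip": 0.05},{"delta_rot": [0,0,0],"linear": [-0.005,0,0.005],"grip": 0.05},{"delta_rot": [0,0,0],"linear": [0,0,0],"grip": 0.05},{"delta_rot": [0,0,0],"linear": [0,0,0],"grip": 0.05}]'

```text
t: 21.8
tool_pos: [0.5405, 0.1631, 0.0299]
tool_rot: [-1.764, -1.759, -0.733]
contact_force: [0.5, -0.1, -4.9]
opening: 0.057
grip_force: 76.9
```

```bash
python3 st.py; python3 - <<'E'
from h import *
p,d=ctrl.get_image("side");save("pics/s6.png",p,(130,80,330,230),4)
E
```

```text
q [-0.201  0.212  1.968  0.811  1.274 -0.574] pos [0.5405 0.1631 0.0299]
tool axes (cols)
 [[ 0.001  1.     0.005]
 [ 0.707 -0.004  0.707]
 [ 0.707  0.003 -0.707]]
F [ 0.5 -0.1 -4.9] [-0.93 -0.02 -0.05] 0.057 76.9
```

View pics/s6.png

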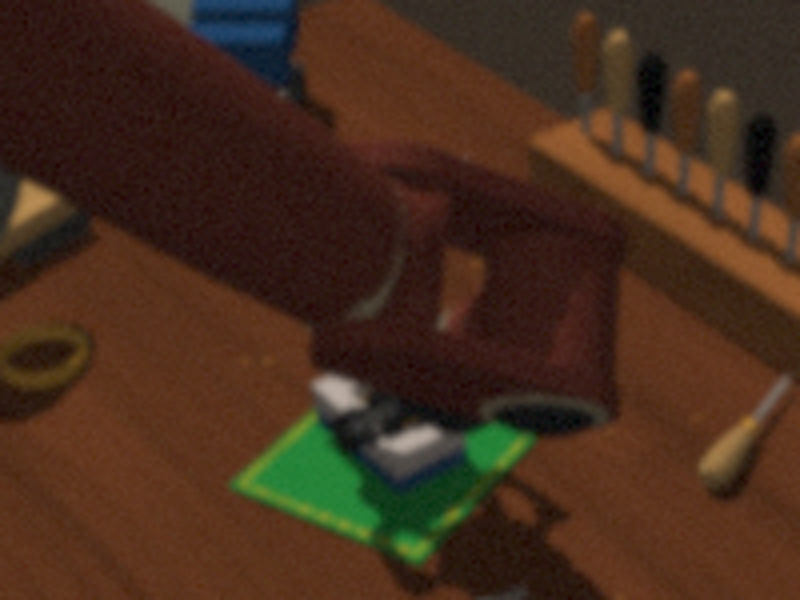

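The frame is upside down (tray up, blue below), level and shut, just above the pad. I'll lower it gently from z 0.030 to about 0.016.

Call:
jog_arm --steps '[{"delta_rot": [0,0,0],"linear": [-0.004,0,0.004],"grip": 0.05},{"delta_rot": [0,0,0],"linear": [-0.002,0,0.002],"grip": 0.05},{"delta_rot": [0,0,0],"linear": [-0.0015,0,0.0015],"grip": 0.05},{"delta_rot": [0,0,0],"linear": [0,0,0],"grip": 0.05},{"delta_rot": [0,0,0],"linear": [0,0,0],"grip": 0.05}]'

```text
t: 22.35
tool_pos: [0.5394, 0.1625, 0.0177]
tool_rot: [-1.765, -1.756, -0.731]
contact_force: [0.8, -0.2, -4.5]
opening: 0.0566
grip_force: 77.3
```

Call:
jog_arm --steps '[{"delta_rot": [0,0,0],"linear": [-0.0007,0,0.0007],"grip": 0.05},{"delta_rot": [0,0,0],"linear": [0,0,0],"grip": 0.05}]'

```text
t: 22.55
tool_pos: [0.5396, 0.1625, 0.0171]
tool_rot: [-1.765, -1.756, -0.732]
contact_force: [-0.8, -0.8, -2.5]
opening: 0.0568
grip_force: 77.3
```

Call:
jog_arm --steps '[{"delta_rot": [0,0,0],"linear": [-0.0007,0,0.0007],"grip": 0.05},{"delta_rot": [0,0,0],"linear": [0,0,0],"grip": 0.05}]'

```text
t: 22.75
tool_pos: [0.5397, 0.1626, 0.0168]
tool_rot: [-1.764, -1.756, -0.732]
contact_force: [-3.9, -2.0, 4.6]
opening: 0.0569
grip_force: 78.0
```

Call:
jog_arm --steps '[{"delta_rot": [0,0,0],"linear": [0,0,0],"grip": 0.06},{"delta_rot": [0,0,0],"linear": [0,0,0],"grip": 0.068},{"delta_rot": [0,0,0],"linear": [0,0,0],"grip": 0.076},{"delta_rot": [0,0,0],"linear": [0,0,0],"grip": 0.0854},{"delta_rot": [0,0,0],"linear": [0,0,0],"grip": 0.0854},{"delta_rot": [0,0,0],"linear": [0,0,-0.01],"grip": 0.0854},{"delta_rot": [0,0,0],"linear": [0,0,-0.03],"grip": 0.0854},{"delta_rot": [0,0,0],"linear": [0,0,-0.04],"grip": 0.0854},{"delta_rot": [0,0,0],"linear": [0,0,-0.04],"grip": 0.0854},{"delta_rot": [0,0,0],"linear": [0,0,-0.04],"grip": 0.0854}]'

```text
t: 23.75
tool_pos: [0.5386, 0.048, 0.1306]
tool_rot: [-1.765, -1.756, -0.731]
contact_force: [1.8, -0.3, -0.6]
opening: 0.0853
grip_force: 0.0
```

Call:
jog_arm --steps '[{"delta_rot": [0,0,0],"linear": [0.02,0,-0.03],"grip": 0.0854},{"delta_rot": [0,0,0],"linear": [0.02,0,-0.03],"grip": 0.0854},{"delta_rot": [0,0,0],"linear": [0,0,0],"grip": 0.0854}]'

```text
t: 24.05
tool_pos: [0.5418, 0.033, 0.2061]
tool_rot: [-1.768, -1.764, -0.74]
contact_force: [0.0, 0.4, -0.3]
opening: 0.0857
grip_force: 0.0
```

```bash
python3 st.py; python3 - <<'E'
from h import *
p,d=ctrl.get_image("top");m=np.zeros(d.shape,bool);m[180:280,160:260]=1
P=cloud("top",p,d,m);P=P[(P[:,2]>.028)&(P[:,2]<.048)];print(len(P),rect(P),np.median(P[:,2]))
p,d=ctrl.get_image("side");save("pics/s7.png",p)
E
```

```text
q [-0.428 -0.005  1.855  0.705  1.646 -0.502] pos [0.5418 0.033  0.2061]
tool axes (cols)
 [[-0.003  1.     0.012]
 [ 0.71  -0.007  0.704]
 [ 0.704  0.011 -0.71 ]]
F [ 0.   0.4 -0.3] [-0.32 -0.02 -0.08] 0.0857 0.0
834 (array([541.4, 153.2]), array([104.6,  57.4]), 89.1) 0.03814502209961681
```

View pics/s7.png

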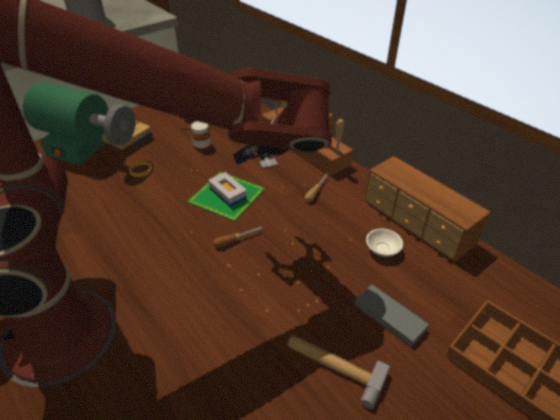

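The frame lies flat, upside down and shut at the middle of the pad (228,188). Its top is at 38 mm, the buckle shows through the window, and the other things haven't moved.

```bash
python3 -c "
from station import ctrl
print(ctrl.finish_job())"
```

```text
the job is handed in; nothing more can be done
None
```

The job is handed in at about 24 s: the lid was closed, and the frame lies upside down, flat and shut in the middle of the green pad with the buckle inside; the other things look unmoved.

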